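# Close the four open sweet jars, each with the wooden lid that fits it

### The job

The shop is closing: put each of the four wooden lids on the open sweet jar whose mouth it fits, the smallest lid on the narrowest jar and so on up to the largest on the widest, with its plug down in the mouth and the lid lying flat on the rim. Set each lid down gently, keep it upright, do not knock the jars over or push them about, and let go of every lid.

Things in the scene. Friction and masses are not known exactly. Their poses are not given: they have to be found in the camera images.
- jar_ribbed: Open jar standing loose on the counter: narrow glass jar, tapering at the foot, with pale turquoise balls. 126 mm wide, 178 mm high, round mouth 102 mm wide inside. Origin: centre of its underside; z up its axis, so the middle of the rim is 178 mm above the origin.
- jar_worms: Open jar standing loose on the counter: small plain glass jar with thin worm sweets in bright mixed colours (blue, pink, yellow, green). 145 mm wide, 185 mm high, round mouth 116 mm wide inside. Origin: centre of its underside; z up its axis, so the middle of the rim is 185 mm above the origin.
- jar_rings: Open jar standing loose on the counter: middle-sized plain glass jar with ring-shaped sweets in orange, green, yellow and white. 160 mm wide, 190 mm high, round mouth 130 mm wide inside. Origin: centre of its underside; z up its axis, so the middle of the rim is 190 mm above the origin.
- jar_red: Open jar standing loose on the counter: widest plain glass jar, with deep red sweets. 176 mm wide, 200 mm high, round mouth 146 mm wide inside. Origin: centre of its underside; z up its axis, so the middle of the rim is 200 mm above the origin.
- lid_ribbed: The smallest of four pale wooden lids, lying upright. Disc 120 mm wide and 14 mm thick, a round plug 90 mm wide and 12 mm deep below it (edge bevelled 5 mm), a round knob 26 mm wide and 30 mm high on top. Origin: centre of the plug's underside; z up: disc top at 26 mm, knob from 26 to 56 mm. It fits the jar with the 102 mm mouth, where its origin comes 166 mm above the jar's.
- lid_worms: The second smallest of four pale wooden lids, lying upright. Disc 140 mm wide and 14 mm thick, a round plug 108 mm wide and 12 mm deep below it (edge bevelled 5 mm), a round knob 26 mm wide and 30 mm high on top. Origin: centre of the plug's underside; z up: disc top at 26 mm, knob from 26 to 56 mm. It fits the jar with the 116 mm mouth, where its origin comes 173 mm above the jar's.
- lid_rings: The second largest of four pale wooden lids, lying upright. Disc 154 mm wide and 14 mm thick, a round plug 122 mm wide and 12 mm deep below it (edge bevelled 5 mm), a round knob 26 mm wide and 30 mm high on top. Origin: centre of the plug's underside; z up: disc top at 26 mm, knob from 26 to 56 mm. It fits the jar with the 130 mm mouth, where its origin comes 178 mm above the jar's.
- lid_red: The largest of four pale wooden lids, lying upright. Disc 170 mm wide and 14 mm thick, a round plug 137 mm wide and 12 mm deep below it (edge bevelled 5 mm), a round knob 26 mm wide and 30 mm high on top. Origin: centre of the plug's underside; z up: disc top at 26 mm, knob from 26 to 56 mm. It fits the jar with the 146 mm mouth, where its origin comes 188 mm above the jar's.

How it is judged:
At the end, for the whole second after the job is handed in: Each of the four lids lies on its own jar: within 9 mm of the jar's axis, plug in the mouth (height within about 5 mm of fully down), level within 0.06 rad, at rest and released; each jar stands upright on the counter (horizontal distance between lid_ribbed and jar_ribbed below 0.009 m and z of lid_ribbed in the frame of jar_ribbed between 0.161 and 0.17 m and angle between each of lid_ribbed, lid_worms, lid_rings, lid_red's own z axis and vertical below 0.06 rad and angle between each of jar_ribbed, jar_worms, jar_rings, jar_red's own z axis and vertical below 0.05 rad and height (world z) of each of jar_ribbed, jar_worms, jar_rings, jar_red below 0.01 m and linear speed of each of lid_ribbed, lid_worms, lid_rings, lid_red below 0.02 m/s and contact force between each of lid_ribbed, lid_worms, lid_rings, lid_red and the fingers below 0.1 N and horizontal distance between lid_worms and jar_worms below 0.009 m and z of lid_worms in the frame of jar_worms between 0.168 and 0.177 m and horizontal distance between lid_rings and jar_rings below 0.009 m and z of lid_rings in the frame of jar_rings between 0.173 and 0.182 m and horizontal distance between lid_red and jar_red below 0.009 m and z of lid_red in the frame of jar_red between 0.183 and 0.192 m); the robot touches nothing.
It fails at once if a jar is tipped or pushed about (angle between any of jar_ribbed, jar_worms, jar_rings, jar_red's own z axis and vertical above 0.3 rad or distance of any of jar_ribbed, jar_worms, jar_rings, jar_red from where it was at the start of the episode above 0.05 m).
It fails at once if a lid is tipped over on its side (angle between any of lid_ribbed, lid_worms, lid_rings, lid_red's own z axis and vertical above 0.8 rad).
It fails at once if a lid is dropped from a height or flung (moves fast out of the fingers) ((contact force between lid_ribbed and the fingers below 0.05 N and linear speed of lid_ribbed above 0.5 m/s) or (contact force between lid_worms and the fingers below 0.05 N and linear speed of lid_worms above 0.5 m/s) or (contact force between lid_rings and the fingers below 0.05 N and linear speed of lid_rings above 0.5 m/s) or (contact force between lid_red and the fingers below 0.05 N and linear speed of lid_red above 0.5 m/s)).
It fails at once if a lid is pressed or banged hard onto its jar (contact force between lid_ribbed and jar_ribbed above 60 N or contact force between lid_worms and jar_worms above 60 N or contact force between lid_rings and jar_rings above 60 N or contact force between lid_red and jar_red above 60 N).
It also fails if it takes over 120 s, if anything falls off the work surface, if the arm or the gripper's body presses on something with over 40 N, if the wrist force passes 120 N, or if a joint passes its speed limit or range.

### The arm

A 6-joint arm with a two-finger parallel gripper is mounted at the origin on a cart in front of the work surface, level with it; the furniture and walls round the work are solid. World frame = base frame: x ahead of the robot, y to its left, z up, the work surface at z = 0. Lengths are in m, angles in rad, forces in N, time in s.
With the tool pointing down it reaches from about 0.425 to 0.95 m from the base axis. Payload 3.5 kg.
Tool frame: the origin (TCP) lies at the very end of the fingers, on their centre line; the grasp point (between the pads) lies 19 mm behind it; z points along the fingers, y is the line along which they close (so a half turn about z gives the same grasp; the last joint's range is limited). The gripper opens to 85 mm and grips with 20 to 120 N. Pads are 22 mm wide; open, the fingers measure 114 mm over their backs; the gripper's body (76 mm by 85 mm) begins 54 mm behind the grasp point. The pads swing forward as they close: fully open they stand 13 mm farther back than shut.
Start: joints at [-1.361, 0.286, 1.577, -0, 1.279, -0.15], TCP at [0.238, -0.632, 0.231] pointing down, gripper open.
Joint ranges: [-2.77, 2.77], [-0.9, 2.22], [0.21, 2.48], [-1.53, 4.67], [0.24, 2.81], [-2.84, 2.84]. Speed limits (rad/s): [2.79, 2.79, 3.14, 3.14, 3.14, 3.14].

### API

Orientations are given as a unit quaternion [x, y, z, w].
In Python, from plant import get_state, read_camera, sign_off, recognise gives the robot as it stands.
- The arm moves only by the tool arm_command, never from a script. Its argument "steps" is a list of rows, each an object with "translation": the shift along the tool's x, y, z scaled (see below), a list of three; "twist": the turn, a rotation vector about the tool's x, y, z scaled (see below), a list of three; "fingers": the opening, from -1 (shut) to 1 (fully open). In form: [{"translation": [x, y, z], "twist": [rx, ry, rz], "fingers": fingers}, ...]. A call has 1 to 5 rows; each row is the pose to reach, as a shift and turn from the pose commanded when the call began, along the tool's axes at that moment; what a row does not reach only later rows make up. The controller multiplies each number of a shift by 75 cm and each number of a turn by 60 degrees. A row lasts 1/8 s, in which the tool goes at most 62.5 mm and 10.7 degrees, less where a joint would pass 70% of its speed; a pose out of reach is approached as far as the arm can. A call with a number of a shift or a turn outside -1 to 1 is refused whole. A call with a gripper value outside its range is refused whole. The fingers move at their own pace and stop on an object; "grip_force" is the grip in N (left out, the last holds). Time passes only in rows, so rows that repeat a pose let the fingers close. It gives the time, the measured TCP pose, the force, the opening and the grip force at its end, in the units of the state.
- get_state(): the state, without advancing time (a new reading comes with each control period).
- read_camera(name): name is "side" or "top" or "wrist"; returns a dict with "pixels" (400x640x3 uint8, red, green, blue), "K" (3x3 intrinsics, pixels), "k1" (the pictures are not rectified: a ray, as slopes to the right and down, at radius r is drawn at 1 + k1 r^2 times it, then the intrinsics apply), "R" (3x3) and "t" (3): a world point X has camera coordinates R X + t; the wrist camera has in their place "T_tool_cam" (4x4, takes a point from camera to tool coordinates, whose origin is the TCP and whose axes are the flange's). Camera axes: x right, y down, z forward; pixel columns grow to the right and rows downward; lengths in m; the calibration is good to about 2 mm. A picture is of the moment at which its call begins: read the wrist's pose just before it. There is no depth.
- sign_off(): hands the job in; it is judged then, once.
Trained networks look in a picture, given as the dict that the camera call returned (one of the last four; its "shot" number tells which), for a name from the list of things; names that differ only in an ending like _2 or _b are one class to them, and where a whole thing is asked for, a point or a joint stands for the part that bears it (a point fixed in the world has none). Each returns a list of dicts, best first, with "conf" (0 to 1); they miss things now and then, are a little off and sometimes report something else, mostly with a low value. They report only what shows in the picture. A call takes as long as a camera call.
- recognise(picture, query): "point" ([row, column] in pixels, amid what is visible of it).
The state is a dict: "time": time; "qpos": joint angles; "dq": joint speeds; "joint_efforts": joint torques, N m; "eef_pos": TCP position; "tcp_rot": TCP orientation; "contact_force": force on the tool from outside, world axes, zero at the start; "wrist_torque": the same for the moment, N m; "opening": opening from 0.0 (shut) to 1.0 (fully open); "finger_force": force on a finger pad.
Only numpy, scipy, OpenCV 4.12 (cv2) and the standard library are available. Lean on these libraries where they do the work, as an engineer would, in place of code of your own. Each camera call takes 0.05 s, during which the arm holds its last target. There are 200 camera calls.

## Working session

There is one attempt and no reset: what is moved stays moved. The work goes in short steps, Python scripts to look and compute and a tool call to move; the robot and the scene stay as the last step left them, time stands still between calls to the robot, and variables do not carry over. Pictures are saved under pics/ and viewed, at most 14 in all, crops included, and the job is handed in when it is done.

Besides the shell and the picture viewer there is one more tool, called after "Call:" as name(argument=value, ...), one argument or row to a line, values as JSON. arm_command: Moves the arm, as the interface text tells. Shifts and turns lie within -1 to 1; 1 stands for 75 cm of shift or 60 degrees of turn. Its arguments: {"type":"object","properties":{"steps":{"type":"array"},"grip_force":{"type":"number"}},"required":["steps"]}

```bash
mkdir -p pics; ls; python3 - <<'E'
from plant import *
import cv2
s=get_state();print(s['time'],s['eef_pos'],s['tcp_rot'],s['opening'])
for n in ['top','side']:
    c=read_camera(n);cv2.imwrite(f'pics/{n}0.png',c['pixels'][...,::-1])
    print(n,c['K'],c['k1'],c['R'],c['t'])
    for o in ['jar_ribbed','jar_worms','jar_rings','jar_red','lid_ribbed','lid_worms','lid_rings','lid_red']:
        print(o,[(d['point'],round(d['conf'],2)) for d in recognise(c,o)][:4])
E
```

```text
pics
0.0 [ 0.23753525 -0.63112134  0.22992965] [ 9.83862993e-01  1.78919447e-01 -4.16600068e-05 -1.20068978e-03] 0.9988039051954989
top [[452.45669926   0.         321.12673329]
 [  0.         452.45669926 201.46963637]
 [  0.           0.           1.        ]] -0.07630588847913164 [[ 0.01777117 -0.99976521  0.01239774]
 [-0.99811809 -0.01846701 -0.05847425]
 [ 0.05868947 -0.01133525 -0.99821193]] [-0.03620038  0.5297424   1.42711091]
jar_ribbed [([151.2, 357.7], 0.6)]
jar_worms [([185.9, 204.6], 0.61)]
jar_rings [([154.4, 267.2], 0.94)]
jar_red [([185.3, 438.7], 0.56), ([244.1, 402.9], 0.28)]
lid_ribbed [([227.1, 336.3], 0.92)]
lid_worms [([244.1, 401.6], 0.66)]
lid_rings [([154.6, 356.7], 0.67)]
lid_red [([221.0, 287.5], 0.81)]
side [[458.32378448   0.         327.66065625]
 [  0.         458.32378448 192.3566365 ]
 [  0.           0.           1.        ]] -0.1297479913897567 [[-0.20716764 -0.97819907 -0.01442774]
 [-0.47549702  0.11356964 -0.87235573]
 [ 0.85497611 -0.17386353 -0.4886587 ]] [0.0887333  0.27011832 0.82726027]
jar_ribbed []
jar_worms [([175.9, 194.4], 0.78)]
jar_rings [([152.7, 266.3], 0.89)]
jar_red [([146.5, 440.1], 0.82)]
lid_ribbed []
lid_worms [([203.9, 440.0], 0.94), ([144.9, 437.9], 0.35)]
lid_rings [([230.7, 223.4], 0.66)]
lid_red [([213.2, 290.6], 0.94)]
```

View pics/top0.png

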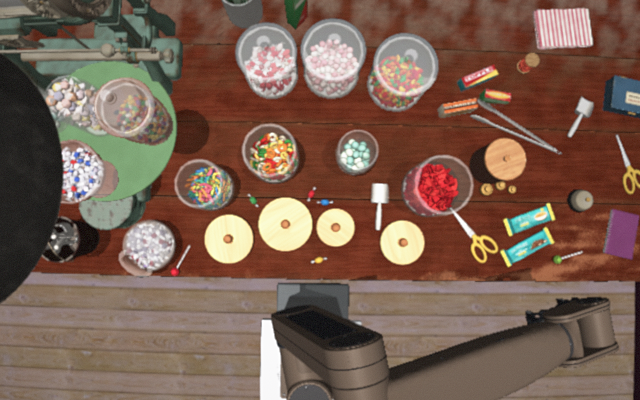

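View pics/side0.png

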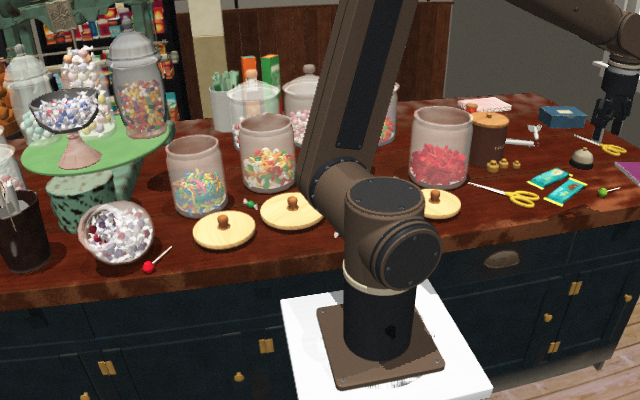

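The top view shows the four lids, from left to right: (228,239), (285,224), (336,227) and (402,242). By size these look like rings, red, ribbed and worms. The open jars are worms (205,185), rings (270,152), ribbed (357,152) and red (438,185). The side view shows the same layout, partly hidden by the arm. I'll rectify the top view at each known height and fit circles.

```bash
cat > h.py <<'E'
import numpy as np, cv2
def proj(c,X,R=None,t=None):
    R=c['R'] if R is None else R; t=c['t'] if t is None else t
    p=np.asarray(X)@np.asarray(R).T+t; s=p[...,:2]/p[...,2:]
    s=s*(1+c['k1']*(s**2).sum(-1,keepdims=True)); K=c['K']
    return s*[K[0,0],K[1,1]]+[K[0,2],K[1,2]]
def unproj(c,uv,z,R=None,t=None):
    R=np.asarray(c['R'] if R is None else R); t=np.asarray(c['t'] if t is None else t)
    d=cv2.undistortPoints(np.array(uv,float).reshape(-1,1,2),c['K'],np.array([c['k1'],0,0,0,0.])).reshape(-1,2)
    o=-R.T@t; r=np.c_[d,np.ones(len(d))]@R
    return o+r*((z-o[2])/r[:,2:])
def rect(c,z,cx,cy,half,mm=1,R=None,t=None):  # image: up=+x, left=+y
    n=int(half*1000/mm); a=(np.arange(-n,n+1))*mm/1000
    X=np.zeros((2*n+1,2*n+1,3)); X[...,0]=cx-a[:,None]; X[...,1]=cy-a[None]; X[...,2]=z
    p=proj(c,X,R,t).astype(np.float32)
    return cv2.remap(c['pixels'],p[...,0],p[...,1],cv2.INTER_CUBIC)
E
python3 - <<'E'
from plant import *; from h import *
from scipy.optimize import least_squares
c=read_camera('top');np.set_printoptions(precision=4,suppress=True)
print('cam',-c['R'].T@c['t'])
hsv=cv2.cvtColor(c['pixels'],cv2.COLOR_RGB2HSV)
for n,u,v,d in [('rings',228,239,154),('red',285,224,170),('ribbed',336,227,120),('worms',402,242,140)]:
    m=cv2.inRange(hsv,(15,30,140),(32,200,255)); m=cv2.morphologyEx(m,cv2.MORPH_OPEN,np.ones((3,3)))
    k,l,st,ce=cv2.connectedComponentsWithStats(m)
    i=l[v-12,u-10]; mm=(l==i).astype(np.uint8)
    cs,_=cv2.findContours(mm,cv2.RETR_EXTERNAL,cv2.CHAIN_APPROX_NONE); q=max(cs,key=len)[:,0]
    P=unproj(c,cv2.convexHull(q)[:,0],.024)
    f=least_squares(lambda x:np.hypot(P[:,0]-x[0],P[:,1]-x[1])-x[2],[*P[:,:2].mean(0),.07],loss='soft_l1',f_scale=.001).x
    print(n,f[:2],'diam',2*f[2],'want',d,'reach',np.hypot(*f[:2]))
    w=cv2.inRange(hsv[v-14:v+14,u-14:u+14],(0,110,60),(16,255,220));M=cv2.moments(w,True)
    if M['m00']: print('   knob@50mm',unproj(c,[[u-14+M['m10']/M['m00'],v-14+M['m01']/M['m00']]],.050)[0,:2],M['m00'])
out=[]
for n,u,v,z,D in [('worms',205,185,.185,145),('rings',270,152,.190,160),('ribbed',357,152,.178,126),('red',438,185,.2,176)]:
    g=unproj(c,[[u,v]],z-.05)[0]; print(n,g[:2])
    im=rect(c,z,g[0],g[1],.125)[...,::-1].copy(); im=cv2.resize(im,None,fx=1.55,fy=1.55); out.append(im)
cv2.imwrite('pics/rims.png',np.vstack([np.hstack(out[:2]),np.hstack(out[2:])])[:, :])
print(out[0].shape)
E
```

```text
cam [ 0.4456 -0.0102  1.456 ]
rings [0.4071 0.2648] diam 0.15595317216387217 want 154 reach 0.48566109852907957
   knob@50mm [0.4078 0.2597] 47.0
red [0.4574 0.0867] diam 0.1719246824342489 want 170 reach 0.4655658821673768
   knob@50mm [0.4574 0.0845] 46.0
ribbed [ 0.4498 -0.0719] diam 0.12129002875212566 want 120 reach 0.455558190713382
   knob@50mm [ 0.4533 -0.0721] 54.0
worms [ 0.4055 -0.2849] diam 0.1414015987403069 want 140 reach 0.49559846011270015
   knob@50mm [ 0.4055 -0.2801] 45.0
worms [0.5654 0.3167]
rings [0.6656 0.1274]
ribbed [ 0.6727 -0.1291]
red [ 0.5769 -0.3657]
(389, 389, 3)
```

```bash
python3 -c "
import cv2;i=cv2.imread('pics/rims.png');print(i.shape);cv2.imwrite('pics/rims.png',cv2.resize(i,(600,600)))"
```

```text
(778, 778, 3)
```

View pics/rims.png

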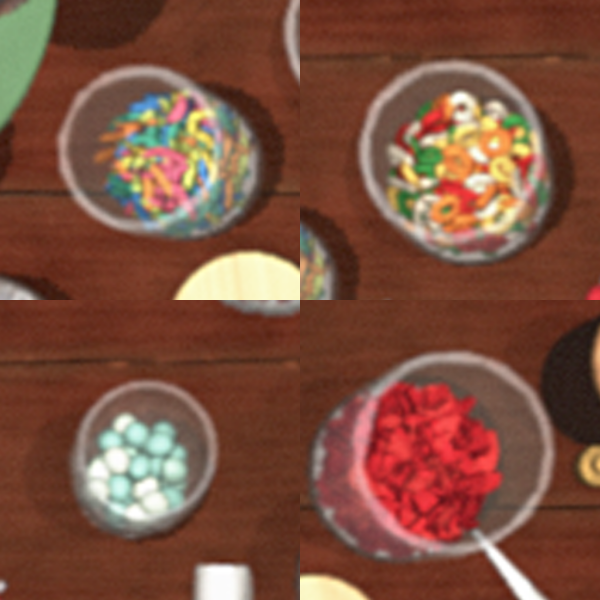

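Rims are clear bright rings. In px: worms (143,150), rings (455,155), ribbed (147,450) and red (456,452). I'll fit the rims sub-mm and check the knobs in a rectified crop.

```bash
python3 - <<'E'
from plant import *; from h import *
from scipy.optimize import minimize
from scipy.ndimage import map_coordinates
np.set_printoptions(precision=4,suppress=True)
c=read_camera('top'); g=c['pixels'].astype(float); th=np.linspace(0,2*np.pi,240,endpoint=False)
G=g.mean(2)
def ring(cx,cy,z,r):
    X=np.c_[cx+r*np.cos(th),cy+r*np.sin(th),0*th+z]; p=proj(c,X)
    return map_coordinates(G,[p[:,1],p[:,0]],order=1)
for n,z,x0,y0 in [('worms',.185,.565,.322),('rings',.190,.661,.123),('ribbed',.178,.672,-.1275),('red',.2,.574,-.371)]:
    f=lambda q:-np.mean(np.clip(2*ring(q[0],q[1],z,q[2])-ring(q[0],q[1],z,q[2]-.009)-ring(q[0],q[1],z,q[2]+.009),-60,80))
    best=min((minimize(f,[x0+dx,y0+dy,r],method='Nelder-Mead',options=dict(initial_simplex=[[x0+dx,y0+dy,r],[x0+dx+.006,y0+dy,r],[x0+dx,y0+dy+.006,r],[x0+dx,y0+dy,r+.004]])) for dx in(-.005,.005) for dy in(-.005,.005) for r in(.055,.065,.075,.085)),key=lambda o:o.fun)
    print(n,best.x,best.fun)
out=[]
for n,x,y in [('rings',.4071,.2648),('red',.4574,.0867),('ribbed',.4498,-.0719),('worms',.4055,-.2849)]:
    im=rect(c,.040,x,y,.035,.25)[...,::-1].copy(); h=140
    cv2.drawMarker(im,(h,h),(255,0,0),0,30,1); out.append(im)
cv2.imwrite('pics/knobs.png',np.vstack([np.hstack(out[:2]),np.hstack(out[2:])]))
E
```

```text
worms [0.5683 0.3251 0.0652] -77.5538103913186
rings [0.6642 0.1275 0.0736] -79.07610492641513
ribbed [ 0.6737 -0.126   0.0556] -74.05631656177738
red [ 0.5741 -0.3671  0.0803] -79.79034893782546
```

View pics/knobs.png

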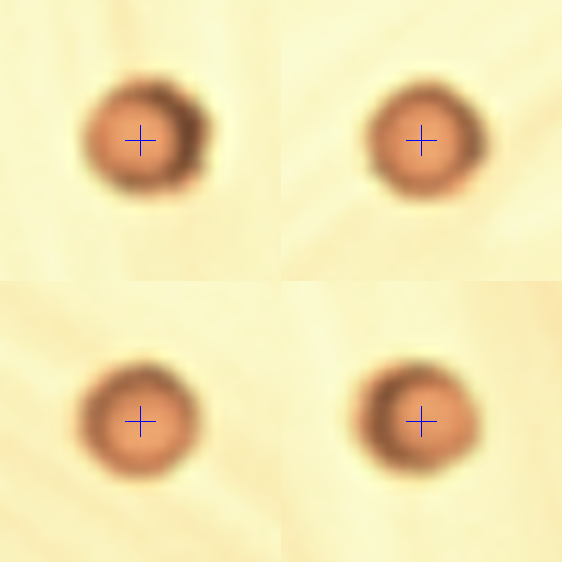

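The rim radii match the given band centres. The lids' knobs sit at about: rings (.4075,.2635), red (.4575,.0858), ribbed (.450,-.072), worms (.4055,-.2842). Worms lid first, and I'll align the tool with the world axes on the way.

Call:
arm_command(
  steps=[
    {"translation": [0.08, -0.075, 0.0], "twist": [0, 0, 0.17], "fingers": 0.3},
    {"translation": [0.16, -0.15, 0.0], "twist": [0, 0, 0.344], "fingers": 0.3},
    {"translation": [0.215, -0.205, 0.0], "twist": [0, 0, 0.344], "fingers": 0.3},
    {"translation": [0.27, -0.257, 0.0], "twist": [0, 0, 0.344], "fingers": 0.3},
    {"translation": [0.327, -0.31, 0.0], "twist": [0, 0, 0.344], "fingers": 0.3},
  ],
  grip_force=40,
)

```text
time: 1.62
eef_pos: [0.3747, -0.3488, 0.2316]
tcp_rot: [1.0, -0.0, 0.0, 0.0]
contact_force: [0.7, 0.5, 1.0]
opening: 0.654
finger_force: 0.0
```

Call:
arm_command(
  steps=[
    {"translation": [0, 0, 0], "twist": [0, 0, 0], "fingers": 0.3},
    {"translation": [0, 0, 0], "twist": [0, 0, 0], "fingers": 0.3},
  ],
)

```text
time: 1.88
eef_pos: [0.3743, -0.3508, 0.2317]
tcp_rot: [1.0, 0.0, 0.0, 0.001]
contact_force: [0.6, -0.4, -0.3]
opening: 0.652
finger_force: 0.0
```

Call:
arm_command(
  steps=[
    {"translation": [0.02, -0.044, 0.067], "twist": [0, 0, 0], "fingers": 0.3},
    {"translation": [0.041, -0.088, 0.135], "twist": [0, 0, 0], "fingers": 0.3},
    {"translation": [0.041, -0.088, 0.135], "twist": [0, 0, 0], "fingers": 0.3},
  ],
)

```text
time: 2.25
eef_pos: [0.4023, -0.2818, 0.1251]
tcp_rot: [1.0, 0.0, -0.004, -0.004]
contact_force: [0.4, -0.6, 0.6]
opening: 0.649
finger_force: 0.0
```

```bash
cat >> h.py <<'E'
def wristcam(s,c):
    from scipy.spatial.transform import Rotation as Ro
    T=np.eye(4);T[:3,:3]=Ro.from_quat(s['tcp_rot']).as_matrix();T[:3,3]=s['eef_pos']
    M=np.linalg.inv(T@np.asarray(c['T_tool_cam'])); return M[:3,:3],M[:3,3]
E
python3 - <<'E'
from plant import *; from h import *
np.set_printoptions(precision=4,suppress=True)
for i in range(3): s=get_state();print(s['eef_pos']);c=read_camera('wrist')
print(c['T_tool_cam'])
R,t=wristcam(s,c)
print(proj(c,np.array([[.4055,-.2842,.056],[.4055,-.2842,.026]]),R,t))
im=c['pixels'][...,::-1].copy()
for z,r,col in [(.056,.013,(255,0,0)),(.026,.070,(0,255,0))]:
    th=np.linspace(0,6.283,100);p=proj(c,np.c_[.4055+r*np.cos(th),-.2842+r*np.sin(th),0*th+z],R,t)
    cv2.polylines(im,[np.int32(p)],True,col,1)
cv2.imwrite('pics/w1.png',im)
E
```

```text
[ 0.4023 -0.2818  0.1251]
[ 0.4037 -0.2844  0.1281]
[ 0.4048 -0.2861  0.1303]
[[ 0.0004 -0.9566 -0.2915  0.0741]
 [ 1.      0.0004  0.0001 -0.0003]
 [-0.     -0.2915  0.9566 -0.1418]
 [ 0.      0.      0.      1.    ]]
[[314.6493 205.9671]
 [314.9038 193.4209]]
```

View pics/w1.png

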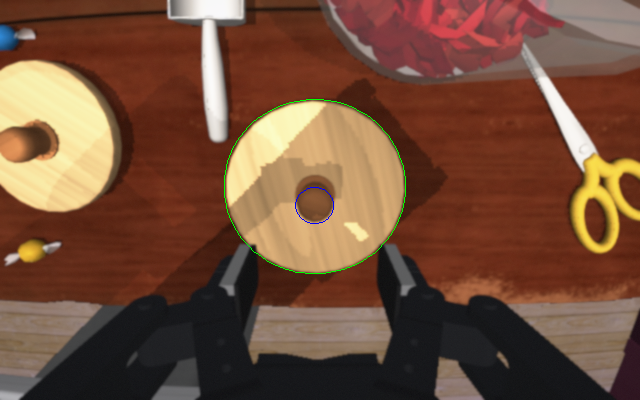

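The wrist view shows the predicted disc (green) and knob top (blue) landing on the worms lid, centred at pixel (315,190), to about 1 mm. So I'll trust the map and descend and grip.

Call:
arm_command(
  steps=[
    {"translation": [0, -0.003, 0.066], "twist": [0, 0, 0], "fingers": 0.3},
    {"translation": [0, -0.003, 0.11], "twist": [0, 0, 0], "fingers": 0.3},
    {"translation": [0, -0.003, 0.13], "twist": [0, 0, 0], "fingers": 0.3},
    {"translation": [0, -0.003, 0.13], "twist": [0, 0, 0], "fingers": 0.3},
    {"translation": [0, -0.003, 0.13], "twist": [0, 0, 0], "fingers": 0.3},
  ],
)

```text
time: 3.02
eef_pos: [0.406, -0.284, 0.0345]
tcp_rot: [1.0, -0.0, 0.001, 0.001]
contact_force: [0.2, 0.5, 0.7]
opening: 0.65
finger_force: 0.0
```

Call:
arm_command(
  steps=[
    {"translation": [0, 0, 0], "twist": [0, 0, 0], "fingers": -1},
    {"translation": [0, 0, 0], "twist": [0, 0, 0], "fingers": -1},
    {"translation": [0, 0, 0], "twist": [0, 0, 0], "fingers": -1},
    {"translation": [0, 0, 0], "twist": [0, 0, 0], "fingers": -1},
    {"translation": [0, 0, 0], "twist": [0, 0, 0], "fingers": -1},
  ],
)

```text
time: 3.65
eef_pos: [0.4057, -0.2832, 0.034]
tcp_rot: [1.0, -0.0, 0.001, 0.001]
contact_force: [-1.2, -0.1, 6.3]
opening: 0.291
finger_force: 39.4
```

Call:
arm_command(
  steps=[
    {"translation": [0, 0, -0.03], "twist": [0, 0, 0], "fingers": -1},
    {"translation": [0, 0, -0.09], "twist": [0, 0, 0], "fingers": -1},
    {"translation": [0, 0, -0.16], "twist": [0, 0, 0], "fingers": -1},
    {"translation": [0, 0, -0.23], "twist": [0, 0, 0], "fingers": -1},
    {"translation": [0.01, -0.02, -0.3], "twist": [0, 0, 0], "fingers": -1},
  ],
)

```text
time: 4.28
eef_pos: [0.4118, -0.2672, 0.2586]
tcp_rot: [1.0, -0.001, -0.0, -0.0]
contact_force: [-0.0, -1.1, -1.4]
opening: 0.29
finger_force: 39.5
```

Call:
arm_command(
  steps=[
    {"translation": [0.012, -0.05, 0], "twist": [0, 0, 0], "fingers": -1},
    {"translation": [0.03, -0.12, 0], "twist": [0, 0, 0], "fingers": -1},
    {"translation": [0.05, -0.2, 0], "twist": [0, 0, 0], "fingers": -1},
    {"translation": [0.07, -0.28, 0], "twist": [0, 0, 0], "fingers": -1},
    {"translation": [0.09, -0.36, 0], "twist": [0, 0, 0], "fingers": -1},
  ],
)

```text
time: 4.9
eef_pos: [0.4797, 0.0047, 0.257]
tcp_rot: [1.0, -0.0, -0.0, -0.0]
contact_force: [0.8, -0.6, -1.6]
opening: 0.287
finger_force: 39.7
```

Call:
arm_command(
  steps=[
    {"translation": [0.02, -0.08, 0], "twist": [0, 0, 0], "fingers": -1},
    {"translation": [0.04, -0.16, 0], "twist": [0, 0, 0], "fingers": -1},
    {"translation": [0.06, -0.24, 0], "twist": [0, 0, 0], "fingers": -1},
    {"translation": [0.08, -0.31, 0], "twist": [0, 0, 0], "fingers": -1},
    {"translation": [0.09, -0.36, 0], "twist": [0, 0, 0], "fingers": -1},
  ],
)

```text
time: 5.52
eef_pos: [0.5472, 0.275, 0.2564]
tcp_rot: [1.0, 0.001, -0.001, 0.0]
contact_force: [0.4, -1.2, -0.6]
opening: 0.285
finger_force: 39.7
```

Call:
arm_command(
  steps=[
    {"translation": [0.015, -0.03, 0], "twist": [0, 0, 0], "fingers": -1},
    {"translation": [0.025, -0.055, 0], "twist": [0, 0, 0], "fingers": -1},
    {"translation": [0.025, -0.055, 0], "twist": [0, 0, 0], "fingers": -1},
    {"translation": [0.025, -0.055, 0], "twist": [0, 0, 0], "fingers": -1},
    {"translation": [0.025, -0.055, 0], "twist": [0, 0, 0], "fingers": -1},
  ],
)

```text
time: 6.15
eef_pos: [0.5662, 0.313, 0.2574]
tcp_rot: [1.0, -0.001, -0.0, 0.0]
contact_force: [-0.1, -0.2, -1.7]
opening: 0.29
finger_force: 39.7
```

```bash
cat > look.py <<'E'
import sys
from plant import *; from h import *
# look.py out zb  jx jy jz   R_disc : draws jar rim (green) and held-lid disc (blue), red cross=tool axis there
np.set_printoptions(precision=4,suppress=True)
out,jx,jy,jz,ro,ri,rd=sys.argv[1],*map(float,sys.argv[2:8])
c=read_camera('wrist'); P=[]
for i in range(2): s=get_state();P.append(s['eef_pos']);c=read_camera('wrist')
x,y,z=s['eef_pos'];print(P,'need shift tool units',(jx-x)/.75,-(jy-y)/.75)
R,t=wristcam(s,c);im=c['pixels'][...,::-1].copy();th=np.linspace(0,6.283,100)
for cx,cy,zz,r,col in [(jx,jy,jz,ro,(0,255,0)),(jx,jy,jz,ri,(0,255,0)),(x,y,z-.008,rd,(255,0,0))]:
    p=proj(c,np.c_[cx+r*np.cos(th),cy+r*np.sin(th),0*th+zz],R,t); cv2.polylines(im,[np.int32(p)],True,col,1)
cv2.imwrite(out,im)
E
python3 look.py pics/w2.png .5683 .3251 .185 .0725 .058 .070
```

```text
[array([0.5663, 0.3131, 0.2576]), array([0.5663, 0.3131, 0.2577])] need shift tool units 0.002627837421987541 -0.015994087398016443
```

View pics/w2.png

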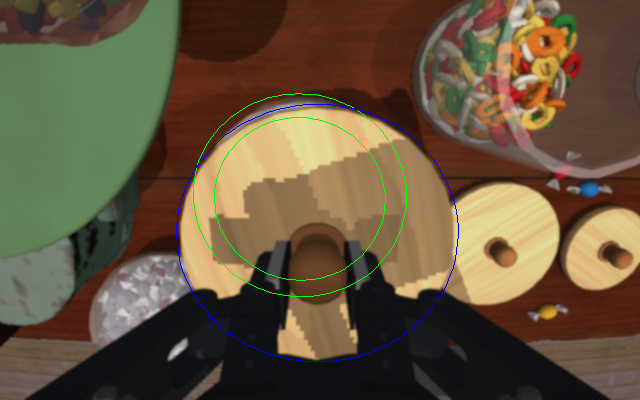

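The wrist view shows the lid centred under the tool, its disc matching the blue circle. The worms jar's rim arc near (290,97) agrees with the green prediction. Next I'll shift over and lower.

Call:
arm_command(
  steps=[
    {"translation": [0.003, -0.016, 0], "twist": [0, 0, 0], "fingers": -1},
    {"translation": [0.003, -0.016, 0.02], "twist": [0, 0, 0], "fingers": -1},
    {"translation": [0.003, -0.016, 0.03], "twist": [0, 0, 0], "fingers": -1},
    {"translation": [0.003, -0.016, 0.04], "twist": [0, 0, 0], "fingers": -1},
    {"translation": [0.003, -0.016, 0.045], "twist": [0, 0, 0], "fingers": -1},
  ],
)

```text
time: 6.92
eef_pos: [0.5684, 0.3256, 0.2227]
tcp_rot: [1.0, -0.0, -0.001, 0.0]
contact_force: [0.3, 0.2, -1.0]
opening: 0.288
finger_force: 39.7
```

Call:
arm_command(
  steps=[
    {"translation": [0, 0, 0.007], "twist": [0, 0, 0], "fingers": -1},
    {"translation": [0, 0, 0.013], "twist": [0, 0, 0], "fingers": -1},
    {"translation": [0, 0, 0.018], "twist": [0, 0, 0], "fingers": -1},
    {"translation": [0, 0, 0.02], "twist": [0, 0, 0], "fingers": -1},
    {"translation": [0, 0, 0.02], "twist": [0, 0, 0], "fingers": -1},
  ],
)

```text
time: 7.55
eef_pos: [0.5687, 0.3258, 0.2088]
tcp_rot: [1.0, -0.0, -0.0, -0.0]
contact_force: [-0.8, -0.5, -1.0]
opening: 0.293
finger_force: 39.7
```

Height .2088 with no side force means the plug is in the mouth. I'll lower the last bit and release.

Call:
arm_command(
  steps=[
    {"translation": [0, 0, 0.0015], "twist": [0, 0, 0], "fingers": -1},
    {"translation": [0, 0, 0.0025], "twist": [0, 0, 0], "fingers": -1},
    {"translation": [0, 0, 0.0025], "twist": [0, 0, 0], "fingers": -1},
  ],
)

```text
time: 7.92
eef_pos: [0.5688, 0.3258, 0.2072]
tcp_rot: [1.0, -0.0, 0.0, -0.0]
contact_force: [0.2, -0.4, -0.6]
opening: 0.29
finger_force: 39.7
```

Call:
arm_command(
  steps=[
    {"translation": [0, 0, 0], "twist": [0, 0, 0], "fingers": -0.1},
    {"translation": [0, 0, 0], "twist": [0, 0, 0], "fingers": 0.3},
    {"translation": [0, 0, 0], "twist": [0, 0, 0], "fingers": 0.3},
    {"translation": [0, 0, -0.05], "twist": [0, 0, 0], "fingers": 0.3},
    {"translation": [0, 0, -0.12], "twist": [0, 0, 0], "fingers": 0.3},
  ],
)

```text
time: 8.55
eef_pos: [0.5677, 0.3254, 0.2955]
tcp_rot: [1.0, -0.0, -0.002, 0.001]
contact_force: [0.5, 1.0, 0.5]
opening: 0.65
finger_force: 0.0
```

Call:
arm_command(
  steps=[
    {"translation": [-0.06, 0.022, 0], "twist": [0, 0, 0], "fingers": 0.3},
    {"translation": [-0.13, 0.05, 0], "twist": [0, 0, 0], "fingers": 0.3},
    {"translation": [-0.19, 0.075, 0.03], "twist": [0, 0, 0], "fingers": 0.3},
    {"translation": [-0.213, 0.082, 0.1], "twist": [0, 0, 0], "fingers": 0.3},
    {"translation": [-0.213, 0.082, 0.17], "twist": [0, 0, 0], "fingers": 0.3},
  ],
)

```text
time: 9.18
eef_pos: [0.4081, 0.2643, 0.1693]
tcp_rot: [1.0, 0.0, 0.002, -0.001]
contact_force: [0.3, 0.7, -0.4]
opening: 0.648
finger_force: 0.0
```

Call:
arm_command(
  steps=[
    {"translation": [0, 0, 0.05], "twist": [0, 0, 0], "fingers": 0.3},
    {"translation": [0, 0, 0.07], "twist": [0, 0, 0], "fingers": 0.3},
    {"translation": [0, 0, 0.07], "twist": [0, 0, 0], "fingers": 0.3},
    {"translation": [0, 0, 0.07], "twist": [0, 0, 0], "fingers": 0.3},
  ],
)

```text
time: 9.68
eef_pos: [0.4104, 0.2649, 0.119]
tcp_rot: [1.0, -0.0, 0.002, -0.001]
contact_force: [-0.4, -0.6, 0.7]
opening: 0.648
finger_force: 0.0
```

```bash
cat > chk.py <<'E'
import sys
from plant import *; from h import *
from scipy.optimize import least_squares
np.set_printoptions(precision=4,suppress=True)
# top-view fit of the pale discs near given (x,y) at height z
c=read_camera('top');s=get_state();print(s['eef_pos'],s['contact_force'])
hsv=cv2.cvtColor(c['pixels'],cv2.COLOR_RGB2HSV)
m=cv2.inRange(hsv,(13,30,120),(34,200,255)); m=cv2.morphologyEx(m,cv2.MORPH_OPEN,np.ones((3,3)))
k,l,st,ce=cv2.connectedComponentsWithStats(m)
for a in sys.argv[1:]:
    x,y,z=map(float,a.split(','))
    uv=proj(c,np.array([[x+.035,y+.02,z]]))[0]; i=l[int(uv[1]+.5),int(uv[0]+.5)]
    if i==0: print(a,'no seed',uv);continue
    q=cv2.findContours((l==i).astype(np.uint8),cv2.RETR_EXTERNAL,cv2.CHAIN_APPROX_NONE)[0][0][:,0]
    P=unproj(c,cv2.convexHull(q)[:,0],z)
    f=least_squares(lambda v:np.hypot(P[:,0]-v[0],P[:,1]-v[1])-v[2],[x,y,.07],loss='soft_l1',f_scale=.001).x
    print(a,'->',f[:2],'diam',2*f[2])
E
python3 chk.py .5683,.3251,.197 .4575,.0858,.024
```

```text
[0.4104 0.2649 0.119 ] [ 0.4947 -1.1264 -0.3832]
.5683,.3251,.197 -> [0.5683 0.3222] diam 0.14558882356169703
.4575,.0858,.024 -> [0.4575 0.0862] diam 0.17253883788069055
```

Call:
arm_command(
  steps=[
    {"translation": [-0.004, 0.002, 0.05], "twist": [0, 0, 0], "fingers": 0.3},
    {"translation": [-0.004, 0.002, 0.1], "twist": [0, 0, 0], "fingers": 0.3},
    {"translation": [-0.004, 0.002, 0.113], "twist": [0, 0, 0], "fingers": 0.3},
    {"translation": [-0.004, 0.002, 0.113], "twist": [0, 0, 0], "fingers": 0.3},
    {"translation": [-0.004, 0.002, 0.113], "twist": [0, 0, 0], "fingers": 0.3},
  ],
)

```text
time: 10.35
eef_pos: [0.4075, 0.2635, 0.0341]
tcp_rot: [1.0, -0.0, 0.002, -0.001]
contact_force: [0.1, -0.2, -0.4]
opening: 0.645
finger_force: 0.0
```

Call:
arm_command(
  steps=[
    {"translation": [0, 0, 0], "twist": [0, 0, 0], "fingers": -1},
    {"translation": [0, 0, 0], "twist": [0, 0, 0], "fingers": -1},
    {"translation": [0, 0, 0], "twist": [0, 0, 0], "fingers": -1},
    {"translation": [0, 0, 0], "twist": [0, 0, 0], "fingers": -1},
    {"translation": [0, 0, 0], "twist": [0, 0, 0], "fingers": -1},
  ],
)

```text
time: 10.98
eef_pos: [0.4069, 0.2634, 0.0336]
tcp_rot: [1.0, -0.0, 0.001, -0.001]
contact_force: [-1.2, 1.5, 6.1]
opening: 0.288
finger_force: 39.5
```

Call:
arm_command(
  steps=[
    {"translation": [0, 0, -0.03], "twist": [0, 0, 0], "fingers": -1},
    {"translation": [0, 0, -0.09], "twist": [0, 0, 0], "fingers": -1},
    {"translation": [0, 0, -0.16], "twist": [0, 0, 0], "fingers": -1},
    {"translation": [0, 0, -0.23], "twist": [0, 0, 0], "fingers": -1},
    {"translation": [0, 0, -0.305], "twist": [0, 0, 0], "fingers": -1},
  ],
)

```text
time: 11.6
eef_pos: [0.405, 0.2624, 0.2616]
tcp_rot: [1.0, -0.0, -0.001, 0.0]
contact_force: [0.6, -0.5, -1.4]
opening: 0.291
finger_force: 39.5
```

Call:
arm_command(
  steps=[
    {"translation": [0.04, 0.021, -0.005], "twist": [0, 0, 0], "fingers": -1},
    {"translation": [0.11, 0.058, -0.005], "twist": [0, 0, 0], "fingers": -1},
    {"translation": [0.18, 0.095, -0.005], "twist": [0, 0, 0], "fingers": -1},
    {"translation": [0.25, 0.132, -0.005], "twist": [0, 0, 0], "fingers": -1},
    {"translation": [0.31, 0.164, -0.005], "twist": [0, 0, 0], "fingers": -1},
  ],
)

```text
time: 12.22
eef_pos: [0.6396, 0.1383, 0.2635]
tcp_rot: [1.0, -0.001, -0.001, 0.0]
contact_force: [0.2, 0.4, -0.9]
opening: 0.287
finger_force: 39.5
```

Call:
arm_command(
  steps=[
    {"translation": [0.02, 0.011, 0], "twist": [0, 0, 0], "fingers": -1},
    {"translation": [0.03, 0.017, 0], "twist": [0, 0, 0], "fingers": -1},
    {"translation": [0.03, 0.017, 0], "twist": [0, 0, 0], "fingers": -1},
    {"translation": [0.03, 0.017, 0], "twist": [0, 0, 0], "fingers": -1},
    {"translation": [0.03, 0.017, 0], "twist": [0, 0, 0], "fingers": -1},
  ],
)

```text
time: 12.85
eef_pos: [0.6602, 0.1278, 0.2651]
tcp_rot: [1.0, 0.0, 0.0, -0.0]
contact_force: [0.8, -0.2, -0.9]
opening: 0.291
finger_force: 39.5
```

```bash
python3 look.py pics/w3.png .6642 .1275 .190 .080 .065 .077
```

```text
[array([0.6603, 0.1277, 0.2651]), array([0.6604, 0.1276, 0.2651])] need shift tool units 0.005062333805598247 0.00010211602847731704
```

View pics/w3.png

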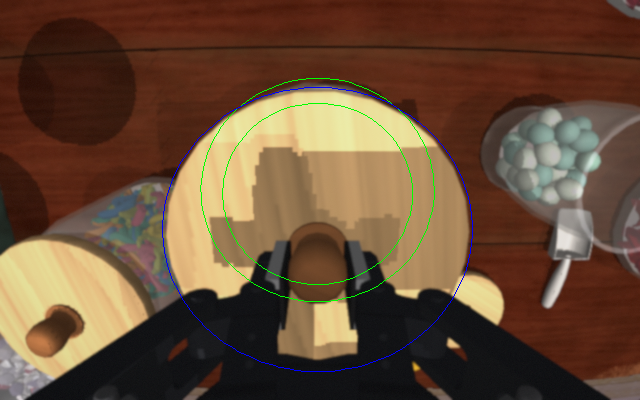

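The wrist view shows the lid matching its blue circle, but the rings jar's rim peeks out only slightly at (318,85), against a predicted 78. I'll cross-check the rim centres with the saved side picture.

```bash
python3 - <<'E'
from plant import *; from h import *
from scipy.optimize import minimize
from scipy.ndimage import map_coordinates
np.set_printoptions(precision=4,suppress=True)
S=read_camera('side');T=read_camera('top'); s0=cv2.imread('pics/side0.png').mean(2); t0=cv2.imread('pics/top0.png').mean(2)
th=np.linspace(0,2*np.pi,360,endpoint=False)
def ring(c,G,q,z,r):
    p=proj(c,np.c_[q[0]+r*np.cos(th),q[1]+r*np.sin(th),0*th+z]); return map_coordinates(G,[p[:,1],p[:,0]],order=1)
outs=[]
for n,z,x,y,R in [('worms',.185,.5683,.3251,.0652),('rings',.190,.6642,.1275,.0725),('ribbed',.178,.6737,-.126,.057),('red',.2,.5741,-.3671,.0805)]:
    for nm,c,G in [('side',S,s0),('top',T,t0)]:
        f=lambda q:-np.mean(np.clip(2*ring(c,G,q,z,R)-ring(c,G,q,z,R-.009)-ring(c,G,q,z,R+.009),-60,80))
        b=min((minimize(f,[x+a,y+d],method='Nelder-Mead',options=dict(initial_simplex=[[x+a,y+d],[x+a+.004,y+d],[x+a,y+d+.004]])) for a in(-.006,0,.006) for d in(-.006,0,.006)),key=lambda o:o.fun)
        print(n,nm,b.x,b.fun)
im=cv2.imread('pics/side0.png')
for z,x,y,R,r in [(.185,.5683,.3251,.0725,.058),(.190,.6642,.1275,.08,.065),(.2,.5741,-.3671,.088,.073)]:
    for q in(R,r): cv2.polylines(im,[np.int32(8*proj(S,np.c_[x+q*np.cos(th),y+q*np.sin(th),0*th+z]))],True,(0,255,0),1,cv2.LINE_AA,3)
cv2.imwrite('pics/s1.png',cv2.resize(im[90:190,150:490],None,fx=2.3,fy=2.3,interpolation=cv2.INTER_CUBIC))
E
```

```text
worms side [0.5661 0.326 ] -70.16327511828159
worms top [0.5685 0.325 ] -77.55166761445048
rings side [0.6655 0.1278] -49.06305143070628
rings top [0.6632 0.1271] -79.00963996916931
ribbed side [ 0.6922 -0.1382] -3.7697962143673767
ribbed top [ 0.6727 -0.127 ] -70.72563777689962
red side [ 0.5748 -0.3682] -67.62201410986751
red top [ 0.5747 -0.3677] -79.77058267416575
```

View pics/s1.png

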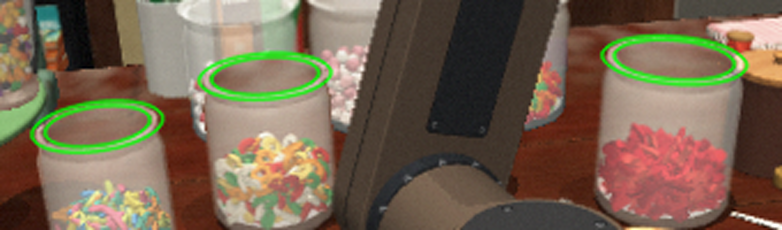

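Side and top fits agree within about 2 mm: rings (.664,.1275), red (.5745,-.3675), ribbed (.673,-.1265). Lowering rings.

Call:
arm_command(
  steps=[
    {"translation": [0.005, 0, 0.015], "twist": [0, 0, 0], "fingers": -1},
    {"translation": [0.005, 0, 0.032], "twist": [0, 0, 0], "fingers": -1},
    {"translation": [0.005, 0, 0.045], "twist": [0, 0, 0], "fingers": -1},
    {"translation": [0.005, 0, 0.048], "twist": [0, 0, 0], "fingers": -1},
    {"translation": [0.005, 0, 0.048], "twist": [0, 0, 0], "fingers": -1},
  ],
)

```text
time: 13.72
eef_pos: [0.6646, 0.127, 0.2284]
tcp_rot: [1.0, -0.0, -0.0, 0.0]
contact_force: [-0.4, -0.7, -1.0]
opening: 0.287
finger_force: 39.5
```

Call:
arm_command(
  steps=[
    {"translation": [0, 0, 0.007], "twist": [0, 0, 0], "fingers": -1},
    {"translation": [0, 0, 0.013], "twist": [0, 0, 0], "fingers": -1},
    {"translation": [0, 0, 0.019], "twist": [0, 0, 0], "fingers": -1},
    {"translation": [0, 0, 0.022], "twist": [0, 0, 0], "fingers": -1},
    {"translation": [0, 0, 0.022], "twist": [0, 0, 0], "fingers": -1},
  ],
)

```text
time: 14.35
eef_pos: [0.6646, 0.127, 0.2122]
tcp_rot: [1.0, -0.0, 0.0, -0.0]
contact_force: [-0.4, 0.0, -0.8]
opening: 0.286
finger_force: 39.4
```

Call:
arm_command(
  steps=[
    {"translation": [0, 0, 0.001], "twist": [0, 0, 0], "fingers": -0.1},
    {"translation": [0, 0, 0.001], "twist": [0, 0, 0], "fingers": 0.3},
    {"translation": [0, 0, 0.001], "twist": [0, 0, 0], "fingers": 0.3},
    {"translation": [0, 0, -0.05], "twist": [0, 0, 0], "fingers": 0.3},
    {"translation": [0, 0, -0.12], "twist": [0, 0, 0], "fingers": 0.3},
  ],
)

```text
time: 14.98
eef_pos: [0.6636, 0.1269, 0.3008]
tcp_rot: [1.0, -0.0, -0.002, 0.0]
contact_force: [0.7, 0.0, 0.6]
opening: 0.65
finger_force: 0.0
```

Call:
arm_command(
  steps=[
    {"translation": [-0.07, 0.014, 0], "twist": [0, 0, 0], "fingers": 0.3},
    {"translation": [-0.14, 0.028, 0], "twist": [0, 0, 0], "fingers": 0.3},
    {"translation": [-0.21, 0.042, 0], "twist": [0, 0, 0], "fingers": 0.3},
    {"translation": [-0.26, 0.052, 0.05], "twist": [0, 0, 0], "fingers": 0.3},
    {"translation": [-0.275, 0.055, 0.12], "twist": [0, 0, 0], "fingers": 0.3},
  ],
)

```text
time: 15.6
eef_pos: [0.4581, 0.0856, 0.2136]
tcp_rot: [1.0, -0.0, 0.003, 0.0]
contact_force: [0.0, 0.3, -0.5]
opening: 0.649
finger_force: 0.0
```

Call:
arm_command(
  steps=[
    {"translation": [0, 0, 0.06], "twist": [0, 0, 0], "fingers": 0.3},
    {"translation": [0, 0, 0.12], "twist": [0, 0, 0], "fingers": 0.3},
    {"translation": [0, 0, 0.12], "twist": [0, 0, 0], "fingers": 0.3},
    {"translation": [0, 0, 0.12], "twist": [0, 0, 0], "fingers": 0.3},
  ],
)

```text
time: 16.1
eef_pos: [0.4597, 0.0858, 0.1241]
tcp_rot: [1.0, -0.0, 0.001, 0.0]
contact_force: [0.9, 0.6, -0.3]
opening: 0.651
finger_force: 0.0
```

```bash
python3 chk.py .5683,.3251,.197 .664,.1275,.202 .450,-.072,.024
```

```text
[0.4602 0.0858 0.1248] [-0.4826 -1.2499  0.1825]
.5683,.3251,.197 -> [0.5683 0.3227] diam 0.14502110311916383
.664,.1275,.202 -> [0.6641 0.1254] diam 0.15826025339001074
.450,-.072,.024 -> [ 0.4498 -0.0722] diam 0.12236496954561407
```

Call:
arm_command(
  steps=[
    {"translation": [-0.0035, 0, 0.05], "twist": [0, 0, 0], "fingers": 0.3},
    {"translation": [-0.0035, 0, 0.1], "twist": [0, 0, 0], "fingers": 0.3},
    {"translation": [-0.0035, 0, 0.121], "twist": [0, 0, 0], "fingers": 0.3},
    {"translation": [-0.0035, 0, 0.121], "twist": [0, 0, 0], "fingers": 0.3},
    {"translation": [-0.0035, 0, 0.121], "twist": [0, 0, 0], "fingers": 0.3},
  ],
)

```text
time: 16.77
eef_pos: [0.4575, 0.0858, 0.0333]
tcp_rot: [1.0, -0.0, 0.002, 0.0]
contact_force: [0.0, 0.8, 1.0]
opening: 0.65
finger_force: 0.0
```

Call:
arm_command(
  steps=[
    {"translation": [0, 0, 0], "twist": [0, 0, 0], "fingers": -1},
    {"translation": [0, 0, 0], "twist": [0, 0, 0], "fingers": -1},
    {"translation": [0, 0, 0], "twist": [0, 0, 0], "fingers": -1},
    {"translation": [0, 0, 0], "twist": [0, 0, 0], "fingers": -1},
    {"translation": [0, 0, 0], "twist": [0, 0, 0], "fingers": -1},
  ],
)

```text
time: 17.4
eef_pos: [0.4569, 0.086, 0.0329]
tcp_rot: [1.0, -0.0, 0.001, -0.0]
contact_force: [-1.4, 1.5, 6.5]
opening: 0.293
finger_force: 39.3
```

Call:
arm_command(
  steps=[
    {"translation": [0, 0, -0.03], "twist": [0, 0, 0], "fingers": -1},
    {"translation": [0, 0, -0.09], "twist": [0, 0, 0], "fingers": -1},
    {"translation": [0, 0, -0.16], "twist": [0, 0, 0], "fingers": -1},
    {"translation": [0, 0, -0.23], "twist": [0, 0, 0], "fingers": -1},
    {"translation": [0, 0, -0.305], "twist": [0, 0, 0], "fingers": -1},
  ],
)

```text
time: 18.02
eef_pos: [0.4546, 0.0858, 0.2608]
tcp_rot: [1.0, -0.0, -0.001, 0.0]
contact_force: [1.0, -0.2, -2.7]
opening: 0.286
finger_force: 39.5
```

Call:
arm_command(
  steps=[
    {"translation": [0.011, 0.04, -0.01], "twist": [0, 0, 0], "fingers": -1},
    {"translation": [0.029, 0.11, -0.015], "twist": [0, 0, 0], "fingers": -1},
    {"translation": [0.048, 0.18, -0.015], "twist": [0, 0, 0], "fingers": -1},
    {"translation": [0.066, 0.25, -0.015], "twist": [0, 0, 0], "fingers": -1},
    {"translation": [0.085, 0.32, -0.015], "twist": [0, 0, 0], "fingers": -1},
  ],
)

```text
time: 18.65
eef_pos: [0.519, -0.1557, 0.2706]
tcp_rot: [1.0, -0.0, -0.001, -0.0]
contact_force: [1.3, 0.8, -2.5]
opening: 0.29
finger_force: 39.7
```

Call:
arm_command(
  steps=[
    {"translation": [0.018, 0.07, 0], "twist": [0, 0, 0], "fingers": -1},
    {"translation": [0.037, 0.14, 0], "twist": [0, 0, 0], "fingers": -1},
    {"translation": [0.056, 0.21, 0], "twist": [0, 0, 0], "fingers": -1},
    {"translation": [0.066, 0.25, 0], "twist": [0, 0, 0], "fingers": -1},
    {"translation": [0.072, 0.27, 0], "twist": [0, 0, 0], "fingers": -1},
  ],
)

```text
time: 19.27
eef_pos: [0.5727, -0.358, 0.2698]
tcp_rot: [1.0, -0.001, -0.001, -0.001]
contact_force: [1.1, 1.5, -2.4]
opening: 0.287
finger_force: 39.7
```

Call:
arm_command(
  steps=[
    {"translation": [0, 0, 0], "twist": [0, 0, 0], "fingers": -1},
    {"translation": [0, 0, 0], "twist": [0, 0, 0], "fingers": -1},
    {"translation": [0, 0, 0], "twist": [0, 0, 0], "fingers": -1},
  ],
)

```text
time: 19.65
eef_pos: [0.5733, -0.3554, 0.2718]
tcp_rot: [1.0, 0.0, 0.0, -0.0]
contact_force: [1.4, 0.2, -2.7]
opening: 0.284
finger_force: 39.7
```

```bash
python3 look.py pics/w4.png .5745 -.3675 .2 .088 .073 .085
```

```text
[array([ 0.5734, -0.3555,  0.2719]), array([ 0.5734, -0.3557,  0.2719])] need shift tool units 0.0015045396556622552 0.015698790154420772
```

View pics/w4.png

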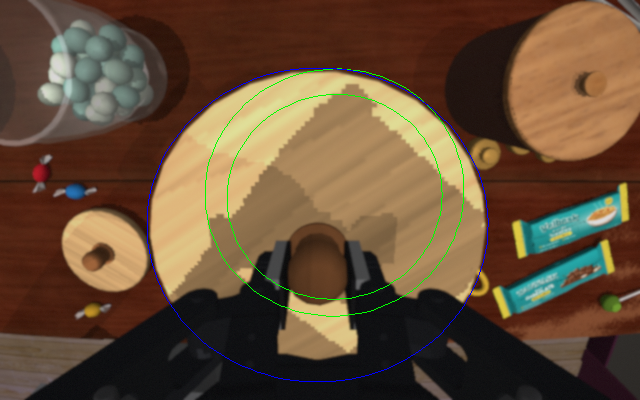

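The lid's disc matches the blue circle, centred at about (318,225), with the jar 12 mm to the right. Next I'll shift and lower.

Call:
arm_command(
  steps=[
    {"translation": [0.0015, 0.016, 0], "twist": [0, 0, 0], "fingers": -1},
    {"translation": [0.0015, 0.016, 0.018], "twist": [0, 0, 0], "fingers": -1},
    {"translation": [0.0015, 0.016, 0.034], "twist": [0, 0, 0], "fingers": -1},
    {"translation": [0.0015, 0.016, 0.045], "twist": [0, 0, 0], "fingers": -1},
    {"translation": [0.0015, 0.016, 0.045], "twist": [0, 0, 0], "fingers": -1},
  ],
)

```text
time: 20.42
eef_pos: [0.5738, -0.3682, 0.2358]
tcp_rot: [1.0, -0.0, -0.001, -0.001]
contact_force: [-0.2, 0.2, -1.2]
opening: 0.287
finger_force: 39.7
```

Call:
arm_command(
  steps=[
    {"translation": [0, 0, 0.007], "twist": [0, 0, 0], "fingers": -1},
    {"translation": [0, 0, 0.013], "twist": [0, 0, 0], "fingers": -1},
    {"translation": [0, 0, 0.019], "twist": [0, 0, 0], "fingers": -1},
    {"translation": [0, 0, 0.022], "twist": [0, 0, 0], "fingers": -1},
    {"translation": [0, 0, 0.022], "twist": [0, 0, 0], "fingers": -1},
  ],
)

```text
time: 21.05
eef_pos: [0.5744, -0.3687, 0.2212]
tcp_rot: [1.0, -0.0, 0.0, 0.0]
contact_force: [0.0, 0.2, -2.9]
opening: 0.287
finger_force: 40.0
```

Call:
arm_command(
  steps=[
    {"translation": [0, 0, 0.001], "twist": [0, 0, 0], "fingers": -0.1},
    {"translation": [0, 0, 0.001], "twist": [0, 0, 0], "fingers": 0.3},
    {"translation": [0, 0, 0.001], "twist": [0, 0, 0], "fingers": 0.3},
    {"translation": [0, 0, -0.05], "twist": [0, 0, 0], "fingers": 0.3},
    {"translation": [0, 0, -0.11], "twist": [0, 0, 0], "fingers": 0.3},
  ],
)

```text
time: 21.68
eef_pos: [0.5739, -0.3684, 0.3033]
tcp_rot: [1.0, -0.0, -0.001, -0.001]
contact_force: [0.5, -0.6, -0.1]
opening: 0.651
finger_force: 0.0
```

Call:
arm_command(
  steps=[
    {"translation": [-0.03, -0.07, 0], "twist": [0, 0, 0], "fingers": 0.3},
    {"translation": [-0.06, -0.142, 0], "twist": [0, 0, 0], "fingers": 0.3},
    {"translation": [-0.09, -0.214, 0], "twist": [0, 0, 0], "fingers": 0.3},
    {"translation": [-0.12, -0.285, 0], "twist": [0, 0, 0], "fingers": 0.3},
    {"translation": [-0.145, -0.345, 0.03], "twist": [0, 0, 0], "fingers": 0.3},
  ],
)

```text
time: 22.3
eef_pos: [0.466, -0.1087, 0.2836]
tcp_rot: [1.0, -0.0, 0.003, 0.001]
contact_force: [0.2, -0.1, 0.2]
opening: 0.65
finger_force: 0.0
```

Call:
arm_command(
  steps=[
    {"translation": [-0.015, -0.035, 0.06], "twist": [0, 0, 0], "fingers": 0.3},
    {"translation": [-0.018, -0.043, 0.13], "twist": [0, 0, 0], "fingers": 0.3},
    {"translation": [-0.018, -0.043, 0.2], "twist": [0, 0, 0], "fingers": 0.3},
    {"translation": [-0.018, -0.043, 0.21], "twist": [0, 0, 0], "fingers": 0.3},
    {"translation": [-0.018, -0.043, 0.21], "twist": [0, 0, 0], "fingers": 0.3},
  ],
)

```text
time: 22.92
eef_pos: [0.453, -0.0781, 0.1249]
tcp_rot: [1.0, -0.0, 0.001, 0.0]
contact_force: [0.5, -0.6, 0.3]
opening: 0.65
finger_force: 0.0
```

```bash
python3 chk.py .5683,.3251,.197 .664,.1275,.202 .5745,-.3675,.212
```

```text
[ 0.4539 -0.0784  0.126 ] [ 0.2202 -0.329   0.9381]
.5683,.3251,.197 -> [0.5678 0.3211] diam 0.14747992864268183
.664,.1275,.202 -> [0.6641 0.1255] diam 0.15808965773430098
.5745,-.3675,.212 -> [ 0.5755 -0.3695] diam 0.1723789394841473
```

Call:
arm_command(
  steps=[
    {"translation": [-0.005, -0.0085, 0.05], "twist": [0, 0, 0], "fingers": 0.3},
    {"translation": [-0.005, -0.0085, 0.1], "twist": [0, 0, 0], "fingers": 0.3},
    {"translation": [-0.005, -0.0085, 0.122], "twist": [0, 0, 0], "fingers": 0.3},
    {"translation": [-0.005, -0.0085, 0.122], "twist": [0, 0, 0], "fingers": 0.3},
    {"translation": [-0.005, -0.0085, 0.122], "twist": [0, 0, 0], "fingers": 0.3},
  ],
)

```text
time: 23.6
eef_pos: [0.4506, -0.0722, 0.0345]
tcp_rot: [1.0, -0.0, 0.002, 0.001]
contact_force: [0.1, -0.3, 0.3]
opening: 0.646
finger_force: 0.0
```

Call:
arm_command(
  steps=[
    {"translation": [0, 0, 0], "twist": [0, 0, 0], "fingers": -1},
    {"translation": [0, 0, 0], "twist": [0, 0, 0], "fingers": -1},
    {"translation": [0, 0, 0], "twist": [0, 0, 0], "fingers": -1},
    {"translation": [0, 0, 0], "twist": [0, 0, 0], "fingers": -1},
    {"translation": [0, 0, 0], "twist": [0, 0, 0], "fingers": -1},
  ],
)

```text
time: 24.22
eef_pos: [0.4496, -0.0717, 0.0336]
tcp_rot: [1.0, -0.0, 0.001, 0.0]
contact_force: [-0.2, 0.4, 7.5]
opening: 0.29
finger_force: 39.2
```

Call:
arm_command(
  steps=[
    {"translation": [0, 0, -0.03], "twist": [0, 0, 0], "fingers": -1},
    {"translation": [0, 0, -0.09], "twist": [0, 0, 0], "fingers": -1},
    {"translation": [0, 0, -0.16], "twist": [0, 0, 0], "fingers": -1},
    {"translation": [0, 0, -0.23], "twist": [0, 0, 0], "fingers": -1},
    {"translation": [0, 0, -0.305], "twist": [0, 0, 0], "fingers": -1},
  ],
)

```text
time: 24.85
eef_pos: [0.4476, -0.0709, 0.2618]
tcp_rot: [1.0, -0.0, -0.001, -0.0]
contact_force: [0.9, 0.8, -1.7]
opening: 0.287
finger_force: 39.5
```

Call:
arm_command(
  steps=[
    {"translation": [0.04, 0.01, 0], "twist": [0, 0, 0], "fingers": -1},
    {"translation": [0.11, 0.027, 0], "twist": [0, 0, 0], "fingers": -1},
    {"translation": [0.18, 0.044, 0], "twist": [0, 0, 0], "fingers": -1},
    {"translation": [0.25, 0.061, 0], "twist": [0, 0, 0], "fingers": -1},
    {"translation": [0.29, 0.071, 0], "twist": [0, 0, 0], "fingers": -1},
  ],
)

```text
time: 25.48
eef_pos: [0.6675, -0.1251, 0.2593]
tcp_rot: [1.0, -0.0, -0.001, -0.0]
contact_force: [0.4, -0.4, -1.8]
opening: 0.29
finger_force: 39.6
```

Call:
arm_command(
  steps=[
    {"translation": [0.01, 0.003, 0], "twist": [0, 0, 0], "fingers": -1},
    {"translation": [0.01, 0.003, 0], "twist": [0, 0, 0], "fingers": -1},
    {"translation": [0.01, 0.003, 0], "twist": [0, 0, 0], "fingers": -1},
    {"translation": [0.01, 0.003, 0], "twist": [0, 0, 0], "fingers": -1},
  ],
)

```text
time: 25.98
eef_pos: [0.6727, -0.1266, 0.2614]
tcp_rot: [1.0, -0.0, 0.0, 0.0]
contact_force: [0.1, 0.4, -1.8]
opening: 0.288
finger_force: 39.6
```

```bash
python3 look.py pics/w5.png .673 -.1265 .178 .063 .051 .060
```

```text
[array([ 0.6729, -0.1267,  0.2615]), array([ 0.673 , -0.1267,  0.2615])] need shift tool units -4.731357740868821e-05 -0.0002857442618564576
```

View pics/w5.png

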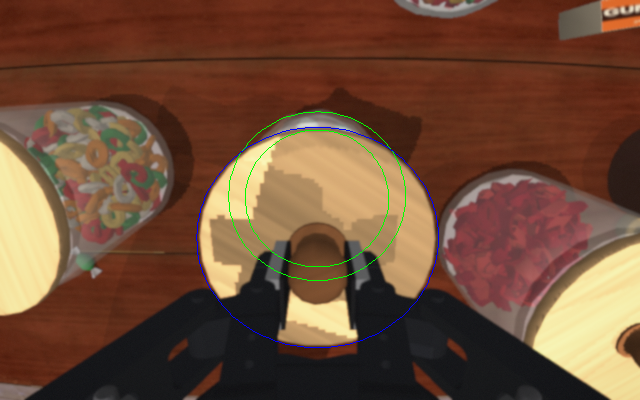

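The ribbed rim arc at (318,113) lies on its predicted circle and the lid is centred, so I'll lower it.

Call:
arm_command(
  steps=[
    {"translation": [0, 0, 0.018], "twist": [0, 0, 0], "fingers": -1},
    {"translation": [0, 0, 0.038], "twist": [0, 0, 0], "fingers": -1},
    {"translation": [0, 0, 0.052], "twist": [0, 0, 0], "fingers": -1},
    {"translation": [0, 0, 0.058], "twist": [0, 0, 0], "fingers": -1},
    {"translation": [0, 0, 0.058], "twist": [0, 0, 0], "fingers": -1},
  ],
)

```text
time: 26.75
eef_pos: [0.6733, -0.1269, 0.2168]
tcp_rot: [1.0, -0.0, -0.0, -0.0]
contact_force: [-0.3, 0.6, -2.1]
opening: 0.288
finger_force: 39.6
```

Call:
arm_command(
  steps=[
    {"translation": [0, 0, 0.007], "twist": [0, 0, 0], "fingers": -1},
    {"translation": [0, 0, 0.014], "twist": [0, 0, 0], "fingers": -1},
    {"translation": [0, 0, 0.02], "twist": [0, 0, 0], "fingers": -1},
    {"translation": [0, 0, 0.024], "twist": [0, 0, 0], "fingers": -1},
    {"translation": [0, 0, 0.024], "twist": [0, 0, 0], "fingers": -1},
  ],
)

```text
time: 27.38
eef_pos: [0.6736, -0.1269, 0.1996]
tcp_rot: [1.0, -0.0, 0.0, 0.0]
contact_force: [0.0, -0.2, -0.3]
opening: 0.291
finger_force: 39.8
```

Call:
arm_command(
  steps=[
    {"translation": [0, 0, 0.001], "twist": [0, 0, 0], "fingers": -0.1},
    {"translation": [0, 0, 0.001], "twist": [0, 0, 0], "fingers": 0.3},
    {"translation": [0, 0, 0.001], "twist": [0, 0, 0], "fingers": 0.3},
    {"translation": [0, 0, -0.05], "twist": [0, 0, 0], "fingers": 0.3},
    {"translation": [0, 0, -0.12], "twist": [0, 0, 0], "fingers": 0.3},
  ],
)

```text
time: 28.0
eef_pos: [0.6725, -0.1266, 0.288]
tcp_rot: [1.0, -0.0, -0.002, -0.001]
contact_force: [1.1, -0.7, 0.1]
opening: 0.655
finger_force: 0.0
```

Call:
arm_command(
  steps=[
    {"translation": [-0.07, 0, -0.02], "twist": [0, 0, 0], "fingers": 0.3},
    {"translation": [-0.14, 0, -0.02], "twist": [0, 0, 0], "fingers": 0.3},
    {"translation": [-0.21, 0, -0.02], "twist": [0, 0, 0], "fingers": 0.3},
    {"translation": [-0.25, 0, -0.02], "twist": [0, 0, 0], "fingers": 0.3},
    {"translation": [-0.25, 0, -0.02], "twist": [0, 0, 0], "fingers": 0.3},
  ],
)

```text
time: 28.62
eef_pos: [0.4849, -0.1267, 0.3051]
tcp_rot: [1.0, -0.001, 0.001, 0.0]
contact_force: [1.0, -0.1, -0.2]
opening: 0.652
finger_force: 0.0
```

```bash
python3 chk.py .5683,.3251,.197 .664,.1275,.202 .5745,-.3675,.212 .673,-.1265,.190; python3 - <<'E'
from plant import *; from h import *
a=read_camera('top')['pixels'][80:260,120:520,::-1];b=read_camera('side')['pixels'][90:290,120:520,::-1]
cv2.imwrite('pics/end.png',cv2.resize(np.vstack([a,b]),None,fx=1.55,fy=1.55,interpolation=cv2.INTER_CUBIC))
E
```

```text
[ 0.486  -0.1269  0.3051] [-0.3766  0.3651  0.1882]
.5683,.3251,.197 -> [0.5683 0.3235] diam 0.14379991624479013
.664,.1275,.202 -> [0.664  0.1254] diam 0.15807160229403722
.5745,-.3675,.212 -> [ 0.5756 -0.3694] diam 0.1725094868149376
.673,-.1265,.190 -> [ 0.6734 -0.1278] diam 0.12337113257428374
```

View pics/end.png

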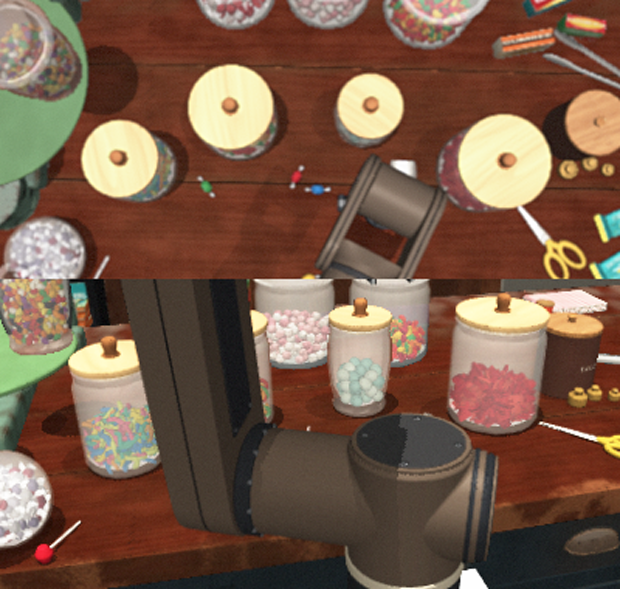

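The final top and side views show all four lids flat and centred on their jars: worms (118,158), rings (230,105), ribbed (370,103) and red (507,160) in the top half. All jars are upright and the gripper is clear.

```bash
python3 -c "
from plant import *
print(sign_off())"
```

```text
the job is handed in; nothing more can be done
None
```

All four lids are on their matching jars, flat and released, and the job is handed in at about 29 s of robot time; the hand-in call returned no verdict.

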